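# Fit the last bayonet vent plug to a battery block and hold it home

## Task

Fit the last vent plug to the battery: tip the tub's loose lid up by the red grip at its front edge so that it pivots on its back edge, then lift it off and lay it flat, grip side up, on the bench. Take the plug out of the tub, push it with its wing across the battery into the open middle port, down against the sprung seal ring until its cap sits on the white collar, and turn it a quarter turn clockwise so that its wing lies in line with the wings of the two plugs already fitted. Finish while still holding the plug by its wing and pressing it fully home, ready for the leak test, and leave the mallet, the screwdriver and the bottle where they lie.

Things in the scene. Friction and masses are not known exactly. Their poses are not given: they have to be found in the camera images.
- tub: Grey open tub fixed to the bench, 150 (its x) x 120 (y) x 80 mm high, walls 4 mm, closed at first by the lid. Origin: centre of its underside, on the bench; z up, front (lid grip side) at -x. Inside, a blue insert, top 30 mm above the bench, has three 37 mm holes in a row along x (at -46, 0, 46 mm); the plug stands in the middle one.
- lid: White lid, loose, about 0.12 kg: plate 154 (its x) x 124 (y) x 5 mm with 6 mm high ribs underneath that drop into the tub with 2 mm play. Origin: centre of the plate's underside, resting on the tub's rim 80 mm up (6 mm up when it stands on its ribs on the bench). Axes as the tub's. Red grip bar on top, centred at x = -60 mm: 10 mm thick along x, 40 mm long along y, 24 mm high.
- lid_grip (a point): Point in the lid's red grip bar, 3 mm under its top and 21 mm above the plate, at (-60, 0, 26) mm in the lid's frame: with the TCP here, fingers down and closing along the lid's x, the bar is pinched.
- lid_back (a point): Middle of the underside of the lid's back edge, at (72, 0, 0) mm in the lid's frame: the edge on which it pivots when tipped up by the grip.
- tub_back (a point): Middle of the top of the tub's back wall, at (72, 0, 80) mm in the tub's frame (the wall's outer face is at 75); the lid's back edge rests here.
- plug: Yellow vent plug, loose, about 60 g. Origin: on its axis, in the plane of the cap's underside; z up. Cap 54 mm across, 6 mm thick. On it the wing: 40 mm long along the plug's x, 10 mm thick along y, from z = 6 to 28 mm. At first it stands upright in the tub's insert, cap on the insert (origin 30 mm above the bench), wing in any direction. Half a turn makes no difference.
- plug_wing (a point): Grip point in the plug's wing, on its axis at z = 27 mm (21 mm above the cap), axes as the plug's: with the TCP here, pointing down, fingers closing along the plug's y, the fingertips just clear the cap.
- plug_lugs (a point): Point on the plug's axis at z = -10 mm, level with its lugs. Below the cap is a barrel 26 mm across, 18 mm long, foot tapered; two bayonet lugs stick out of it along +x and -x (in line with the wing) to 17.3 mm from the axis, 6 mm wide, from 7.5 to 12.5 mm below the cap.
- battery: Blue-grey ribbed battery block, fixed, 150 (its x) x 245 (y) x 150 mm high to its cover's top. Origin: centre of its underside, on the bench; z up. Three cells in a row along y; those at y = -78 and 78 mm have yellow plugs fitted, wings along y, tops 187 mm above the bench. Terminals and copper links at x = -52 and 52 mm, up to 166 mm above the bench.
- port (a point): Open middle port: centre of the white collar's top, 158 mm above the bench, axes as the battery's. Collar 42 mm across, bore 29, two dark 9 mm notches at +x and -x let the lugs in (wing along battery x, within 5 degrees). Below the 5 mm ledge the plug turns only clockwise from above, to a stop at about 93 degrees (wing along battery y). Fully home: plug origin at this point, cap on collar.
- seal (a joint): Travel of the black sprung seal ring round the collar (43 to 53 mm across), m, 0 free (5 mm above the collar), 0.005 pressed level with it by the plug's cap. It pushes back with about 5 N at first, 12 N at 0.005. The plug turns only while the cap is less than about 2 mm above the collar; let go after the turn, it springs up about 2.5 mm to the ledge.
- mallet: Rubber mallet with a wooden handle, 260 mm long, lying on the bench beyond the work: leave alone.
- screwdriver: Screwdriver with a yellow handle, 170 mm long, lying on the bench near the robot: leave alone.
- cleaner: White bottle with a red cap, 60 mm across, 150 mm high, standing on the bench at the far right: leave alone; the bench nearer than it, to the tub's right (-y), is free for the lid.
There are look-alikes about, which are no part of the job. Several things look just like the tub: the one meant starts farthest from the robot's base.

How it is judged (in metres and radians):
On the way, in this order (a step that is already met when the one before it is completed fails the run):
1. the lid is tipped up, at least 7 degrees, with its back edge still at the back of the tub (within 20 mm) (angle between lid's own z axis and vertical above 0.12 rad and distance between lid_back and tub_back below 0.02 m), for 0.05 s.
2. the lid lies flat on the bench, grip side up, clear of the tub and let go (height (world z) of lid below 0.012 m and angle between lid's own z axis and vertical below 0.1 rad and contact force between the fingers and lid below 0.1 N and contact force between lid and tub below 0.1 N), for 0.2 s.
3. the plug is pushed down into the port, wing across the battery (z of plug in the frame of port below 0.0025 m and horizontal distance between plug and port below 0.004 m and angle between the x axis of plug and the x axis of port, either way round below 0.3 rad), for 0.05 s.
At the end, for the whole second after the job is handed in: Plug upright in the port, wing within 0.2 rad of the battery's long direction, cap within 1.5 mm of the collar (the spring alone lifts it 2.5 mm), gripped with over 3 N; lid flat on the bench, grip side up, clear of tub and arm (z of plug in the frame of port between -0.003 and 0.0015 m and horizontal distance between plug and port below 0.004 m and angle between plug's own z axis and vertical below 0.08 rad and angle between the x axis of plug and the y axis of port, either way round below 0.2 rad and contact force between the fingers and plug above 3 N and height (world z) of lid below 0.012 m and angle between lid's own z axis and vertical below 0.1 rad and contact force between lid and tub below 0.1 N and contact force between the arm and lid below 0.1 N); the arm keeps its last pose, push and grip.
It fails at once if the mallet is moved more than 30 mm (distance of mallet from where it was at the start of the episode above 0.03 m).
It fails at once if the screwdriver is moved more than 30 mm (distance of screwdriver from where it was at the start of the episode above 0.03 m).
It fails at once if the bottle is moved more than 30 mm (distance of cleaner from where it was at the start of the episode above 0.03 m).
It also fails if it takes over 61 s, if anything falls off the work surface, if the arm or the gripper's body presses on something with over 40 N, if the wrist force passes 120 N, or if a joint passes its speed limit or range.

## Robot

A 6-joint arm with a two-finger parallel gripper is mounted at the origin on the work surface. World frame = base frame: x ahead of the robot, y to its left, z up, the work surface at z = 0. Lengths are in mm, angles in degrees, forces in N, time in s.
With the tool pointing down it reaches from about 300 to 850 mm from the base axis. Payload 4.2 kg.
Tool frame: the origin (TCP) lies between the finger pads, 19 mm behind the fingertips; this is the grasp point; z points along the fingers, y is the line along which they close (so a half turn about z gives the same grasp; the last joint's range is limited). The gripper opens to 91 mm and grips with 3 to 60 N. Pads are 32 mm wide; open, the fingers measure 118 mm over their backs; the gripper's body (76 mm by 178 mm) begins 60 mm behind the grasp point.
Start: joints at [-71.333, 18.312, 89.639, -0, 72.044, -1.146], TCP at [194.899, -540.976, 232.776] pointing down, gripper open.
Joint ranges: [-177.97, 177.97], [-48.28, 115.42], [12.27, 149.76], [-77.06, 257.06], [2.81, 150.46], [-146.56, 146.56]. Speed limits (degrees/s): [147.25, 147.25, 180, 180, 180, 180].

## Interface

Orientations are given as [roll, pitch, yaw] about the fixed x, y, z axes, in that order (R = Rz(yaw) Ry(pitch) Rx(roll)).
In Python, from workcell import * gives the robot as it stands.
- The arm moves only by the tool step_arm, never from a script. Its argument "steps" is a list of rows, each a list of 7 numbers: the turn, a rotation vector about the tool's x, y, z in degrees, then the shift along the tool's x, y, z in mm, then the opening, from 0 (shut) to 1 (fully open). In form: [[rx, ry, rz, x, y, z, hand], ...]. A call has exactly 8 rows; each row shifts and turns the commanded pose from where the row before left it, along the tool's axes as they then stand; what a row does not reach is not made up. A row lasts 1/8 s, in which the tool goes at most 62.5 mm and 10.7 degrees, less where a joint would pass 70% of its speed; a pose out of reach is approached as far as the arm can. A call is refused whole if a number of a shift passes 62.5 or a number of a turn 10.7, either way. A call with a gripper value outside its range is refused whole. The fingers move at their own pace and stop on an object; "force" is the grip in N (left out, the last holds). Time passes only in rows, so rows that do not move let the fingers close, or fill a call up. It gives the time, the measured TCP pose, the force, the opening and the grip force at its end, in the units of the state.
- state(): the state, without advancing time (a new reading comes with each control period).
- grab_frame(name): name is "scene" or "side" or "wrist"; returns a dict with "image" (480x640x3 uint8, blue, green, red), "fovy" (degrees; the focal length in pixels is half the picture's height over the tangent of half this angle, whatever the lens; pixels are square), "cx", "cy" (the principal point, pixels), "origin" and "rotation" of the camera in the world; the wrist camera has in their place "tool_from_camera" (4x4, takes a point from camera to tool coordinates, whose origin is the TCP and whose axes are the flange's). Camera axes: x right, y down, z forward; pixel columns grow to the right and rows downward; lengths in mm; the calibration is good to about 2 mm. The wrist camera is an equidistant fisheye: a pixel r from the principal point sees the ray r / f radians off the axis. A picture is of the moment at which its call begins: read the wrist's pose just before it. There is no depth.
- job_done(): hands the job in; it is judged then, once.
The state is a dict: "time_s": time; "qpos": joint angles; "qvel": joint speeds; "effort": joint torques, N m; "ee_pos": TCP position; "ee_rot": TCP orientation; "force": force on the tool from outside, world axes, zero at the start; "torque": the same for the moment, N m; "gripper_width": finger opening in mm; "gripper_force": force on a finger pad.
Only numpy, scipy, OpenCV 4.12 (cv2) and the standard library are available. Lean on these libraries where they do the work, as an engineer would, in place of code of your own. Each camera call takes 0.05 s, during which the arm holds its last target. There are 200 camera calls.

## Working session

There is one attempt and no reset: what is moved stays moved. The work goes in short steps, Python scripts to look and compute and a tool call to move; the robot and the scene stay as the last step left them, time stands still between calls to the robot, and variables do not carry over. Pictures are saved under pics/ and viewed, at most 10 in all, crops included, and the job is handed in when it is done.

Besides the shell and the picture viewer there is one more tool, called after ">>>" in YAML: its name, and indented under it one key for each argument. step_arm: Moves the arm, as the interface text tells. Its arguments: {"type":"object","properties":{"steps":{"type":"array","items":{"type":"array","items":{"type":"number"}}},"force":{"type":"number"}},"required":["steps"]}

```bash
mkdir -p pics; ls; python3 - <<'E'
from workcell import *
import cv2,pickle
s=state();print(s)
fs={}
for n in("scene","side","wrist"):
    f=grab_frame(n);fs[n]=f
    cv2.imwrite(f"pics/{n}0.png",f["image"])
    print(n,{k:v for k,v in f.items() if k!="image"})
pickle.dump((s,fs),open("f0.pkl","wb"))
E
```

```text
pics
{'time_s': 0.0, 'qpos': array([-7.13329907e+01,  1.83505107e+01,  8.97064929e+01, -1.39204013e-03,
        7.20428259e+01, -1.14649861e+00]), 'qvel': array([ 0.03238113,  0.02280726,  0.07760734,  0.07860915, -0.01678702,
       -0.01436874]), 'effort': array([ 2.09891390e-03, -4.12456870e+01, -2.31972027e+01,  7.26638851e-02,
        4.57082014e-02, -1.55248918e-04]), 'ee_pos': array([ 194.7396987 , -540.51931909,  231.93098927]), 'ee_rot': array([-1.79900164e+02, -6.74256789e-04,  1.98139377e+01]), 'force': array([-0.26171915, -0.51931744, -0.23936981]), 'torque': array([ 0.02107675,  0.03347276, -0.04724599]), 'gripper_force': 0.0, 'gripper_width': 91.12026776599309}
scene {'fovy': 53.54465691376767, 'cx': 314.97291262216646, 'cy': 229.05877041309003, 'origin': array([1205.66919356,  -23.23122189,  942.74697048]), 'rotation': array([-138.77251043,    0.61327834,   86.62798386])}
side {'fovy': 46.36846192706706, 'cx': 331.206273096696, 'cy': 240.8196650449791, 'origin': array([-244.42957815, 1002.41602746,  821.70669434]), 'rotation': array([-1.19182158e+02, -5.73484978e-02, -1.43933687e+02])}
wrist {'fovy': 65.70646984690485, 'cx': 307.42152618824065, 'cy': 247.7388746682946, 'tool_from_camera': array([[-1.31277395e-03, -9.55933142e-01, -2.93581512e-01,
         8.39676226e+01],
       [ 9.99999131e-01, -1.29066300e-03, -2.69040374e-04,
         8.44821395e-02],
       [-1.21730183e-04, -2.93581610e-01,  9.55934006e-01,
        -1.52178538e+02],
       [ 0.00000000e+00,  0.00000000e+00,  0.00000000e+00,
         1.00000000e+00]])}
```

View pics/scene0.png

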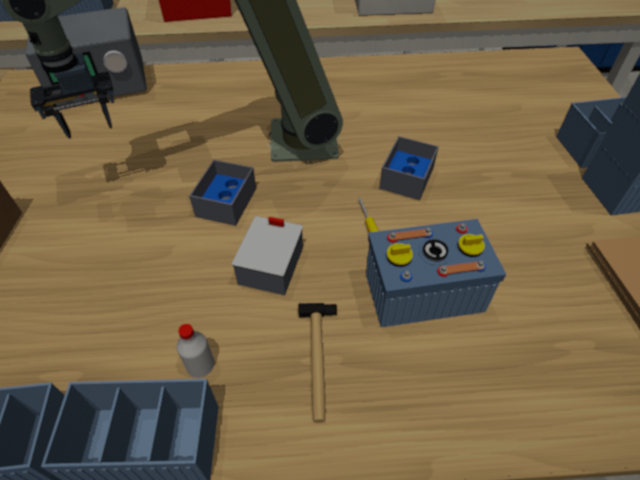

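View pics/side0.png

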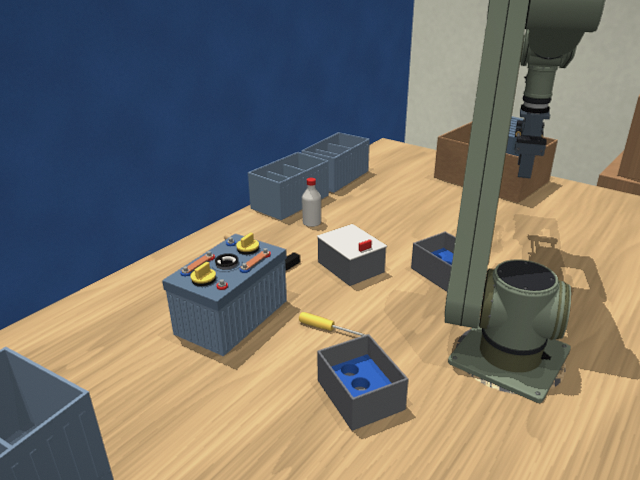

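Scene view: the candidates for the tub are open at (223,192), open at (409,167), and closed with a white lid and red grip at (268,255). The lidded one has the lid described and lies nearest this far-side camera, so it's the farthest from the base. The battery is at (433,270) with its open port at (435,250), the mallet at (318,360), the bottle at (195,350) and the screwdriver at (370,218). The side view agrees: lid at (350,245), port at (227,261).

```bash
cat > h.py <<'E'
import numpy as np,cv2,pickle
from scipy.spatial.transform import Rotation as R
def rot(e): return R.from_euler('xyz',e,degrees=True)
def focal(f): return f["image"].shape[0]/2/np.tan(np.radians(f["fovy"])/2)
def ray(f,u,v):
    d=np.array([(u-f["cx"])/focal(f),(v-f["cy"])/focal(f),1.]);return f["origin"],rot(f["rotation"]).apply(d)
def wray(f,s,u,v):
    dx,dy=u-f["cx"],v-f["cy"];r=np.hypot(dx,dy)+1e-9;t=r/focal(f)
    T=f["tool_from_camera"];d=T[:3,:3]@np.array([np.sin(t)*dx/r,np.sin(t)*dy/r,np.cos(t)])
    w=rot(s["ee_rot"]);return s["ee_pos"]+w.apply(T[:3,3]),w.apply(d)
def plane(o,d,z): return o+d*(z-o[2])/d[2]
def proj(f,p):
    q=rot(f["rotation"]).inv().apply(np.asarray(p)-f["origin"]);return f["cx"]+focal(f)*q[0]/q[2],f["cy"]+focal(f)*q[1]/q[2]
def tri(r1,r2):
    A=0;b=0
    for o,d in(r1,r2):
        d=d/np.linalg.norm(d);P=np.eye(3)-np.outer(d,d);A=A+P;b=b+P@o
    return np.linalg.solve(A,b)
def mask(im,lo,hi): return cv2.inRange(cv2.cvtColor(im,cv2.COLOR_BGR2HSV),lo,hi)
def blobs(m,amin=20):
    c,_=cv2.findContours(m,cv2.RETR_EXTERNAL,cv2.CHAIN_APPROX_NONE)
    return sorted([x for x in c if cv2.contourArea(x)>amin],key=cv2.contourArea,reverse=True)
E
python3 - <<'E'
from h import *
s,fs=pickle.load(open("f0.pkl","rb"))
roi={"scene":((225,210,310,300),(375,215,505,295)),"side":((310,215,395,290),(165,225,290,305))}
out=[]
for n in("scene","side"):
    f=fs[n];im=f["image"]
    (a,b,c,d),(e,g,h,k)=roi[n]
    L=im[b:d,a:c];B=im[g:k,e:h]
    out+=[cv2.resize(L,(400,300),interpolation=3),cv2.resize(B,(400,300),interpolation=3)]
    for nm,lo,hi,(x0,y0,x1,y1),z in(("lid",(0,0,130),(180,50,255),(a,b,c,d),85),("red",(0,150,80),(6,255,255),(a,b,c,d),109),("yel",(22,150,80),(35,255,255),(e,g,h,k),170)):
        m=mask(im[y0:y1,x0:x1],lo,hi)
        for q in blobs(m)[:3]:
            ctr,wh,an=r=cv2.minAreaRect(q)
            if nm=="lid":
                hull=cv2.convexHull(q);p=cv2.approxPolyDP(hull,4,True)[:,0]
            else: p=np.array([q[:,0].mean(0)])
            p=p+[x0,y0]
            print(n,nm,cv2.contourArea(q),[(tuple(np.round(x,1)),np.round(plane(*ray(f,*x),z),1)[:2]) for x in p])
cv2.imwrite("pics/crop1.png",np.vstack([np.hstack(out[:2]),np.hstack(out[2:])]))
E
```

```text
scene lid 2462.0 [((np.int64(255), np.int64(216)), array([ 402., -133.])), ((np.int64(302), np.int64(226)), array([442.8, -18.8])), ((np.int64(282), np.int64(274)), array([582. , -68.9])), ((np.int64(232), np.int64(264)), array([ 546.7, -181.3]))]
scene red 79.5 [((np.float64(275.7), np.float64(221.1)), array([444.3, -80.4]))]
scene yel 395.0 [((np.float64(399.6), np.float64(253.4)), array([607.7, 178.6]))]
scene yel 386.0 [((np.float64(471.6), np.float64(243.6)), array([591.9, 333.3]))]
side lid 1242.5 [((np.int64(317), np.int64(236)), array([578.9, -63.3])), ((np.int64(352), np.int64(224)), array([ 541.6, -178.8])), ((np.int64(386), np.int64(246)), array([ 397.6, -127.3])), ((np.int64(349), np.int64(259)), array([439. , -14.3]))]
side lid 48.5 [((np.int64(315), np.int64(215)), array([ 661.6, -162. ])), ((np.int64(315), np.int64(224)), array([ 626.7, -116.5])), ((np.int64(310), np.int64(225)), array([ 634.4, -103.3])), ((np.int64(310), np.int64(215)), array([ 673.5, -153.3]))]
side red 80.0 [((np.float64(364.5), np.float64(245.1)), array([423.9, -62. ]))]
side yel 196.0 [((np.float64(203.1), np.float64(275.4)), array([574.6, 344.1]))]
side yel 157.5 [((np.float64(247.7), np.float64(244.8)), array([589.5, 190.3]))]
```

View pics/crop1.png

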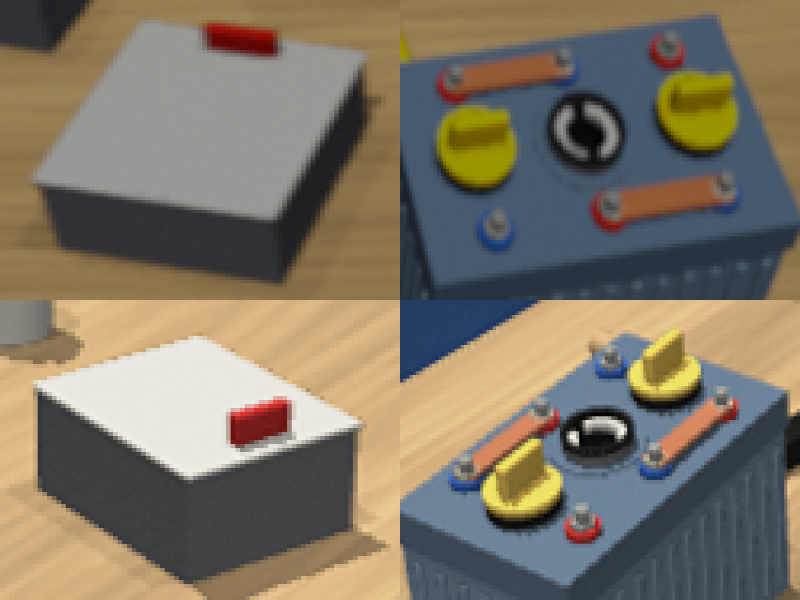

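The crop confirms the lidded grey tub with the red bar, and the battery with a white collar at scene (435,250), between two yellow plugs.

```bash
cat >> h.py <<'E'
def goto(s,p,yaw,rx=180):
    "turn vector (deg) and shift (mm) in the present tool axes to a tool-down pose"
    r=rot(s["ee_rot"]);g=rot([rx,0,yaw])
    print("turn",np.round((r.inv()*g).as_rotvec(degrees=True),2),"shift now-axes",np.round(r.inv().apply(np.asarray(p)-s["ee_pos"]),1),"shift goal-axes",np.round(g.inv().apply(np.asarray(p)-s["ee_pos"]),1))
E
python3 - <<'E'
from h import *
s,fs=pickle.load(open("f0.pkl","rb"))
A,B=fs["scene"],fs["side"]
# yellow blobs and collar, two views
print("plugA",tri(ray(A,399.6,253.4),ray(B,247.7,244.8)),"plugB",tri(ray(A,471.6,243.6),ray(B,203.1,275.4)))
print("red",tri(ray(A,275.7,221.1),ray(B,364.5,245.1)))
u,v=375+186*.325,215+131*80/300
u2,v2=165+(598-400)*125/400,225+(437-300)*80/300
print("port",u,v,plane(*ray(A,u,v),158),u2,v2,plane(*ray(B,u2,v2),158))
print("lidcorners",[np.round(tri(ray(A,*a),ray(B,*b)),1) for a,b in(((255,216),(386,246)),((302,226),(349,259)),((282,274),(317,236)),((232,264),(352,224)))])
print("bottle",plane(*ray(A,197,372),0),plane(*ray(A,186,331),150)," opentub rim",[plane(*ray(A,*q),80)[:2] for q in((192,195),(238,213),(255,175),(222,163))])
print("mallet",[plane(*ray(A,*q),20)[:2] for q in((300,310),(336,310),(319,417))])
goto(s,(434.7,-78.4,200),70.7)
E
```

```text
plugA [600.58784953 180.33532798 161.43270336] plugB [585.02567701 336.48519507 161.82418862]
red [434.71704501 -80.62000354  97.3625636 ]
port 435.45 249.93333333333334 [594.28448388 258.44288768 158.        ] 226.875 261.5333333333333 [589.54667577 259.80723835 158.        ]
lidcorners [array([ 400.1, -132.8,   82.2]), array([441.2, -18.4,  82.6]), array([581.4, -68.1,  82.7]), array([ 544.3, -182.1,   82.5])]
bottle [ 760.3955523  -254.32434666    0.        ] [ 748.4579241  -246.62253471  150.        ]  opentub rim [array([ 311.94463345, -298.05586439]), array([ 384.21144939, -176.16823173]), array([ 246.84578245, -137.22454106]), array([ 191.40689768, -229.27129476])]
mallet [array([636.80957659, -33.29022723]), array([642.09262763,  47.33805055]), array([876.29710267,  -5.98965657])]
turn [-9.000e-02 -4.000e-02 -5.089e+01] shift now-axes [ 382.4 -353.4   32.6] shift goal-axes [515.5  73.7  31.9]
```

>>> step_arm:
  steps:
    - [0, 0, 0, 42, -39, 0, 0.5]
    - [0, 0, 0, 42, -39, 0, 0.5]
    - [0, 0, 0, 42, -39, 0, 0.5]
    - [0, 0, 0, 42, -39, 0, 0.5]
    - [0, 0, 0, 42, -39, 0, 0.5]
    - [0, 0, 0, 42, -39, 0, 0.5]
    - [0, 0, 0, 42, -39, 0, 0.5]
    - [0, 0, 0, 42, -39, 0, 0.5]
  force: 30

```text
time_s: 1.15
ee_pos: [405.7, -131.8, 232.8]
ee_rot: [180.0, -0.0, 19.8]
force: [0.1, -0.7, 0.2]
gripper_width: 45.7
gripper_force: 0.0
```

>>> step_arm:
  steps:
    - [0, 0, 0, 46, -41, 0, 0.5]
    - [0, 0, -10.2, 0, 0, 0, 0.5]
    - [0, 0, -10.2, 0, 0, 0, 0.5]
    - [0, 0, -10.2, 0, 0, 0, 0.5]
    - [0, 0, -10.2, 0, 0, 0, 0.5]
    - [0, 0, -10.1, 0, 0, 0, 0.5]
    - [0, 0, 0, 0, 0, 0, 0.5]
    - [0, 0, 0, 0, 0, 0, 0.5]

```text
time_s: 2.15
ee_pos: [434.5, -79.4, 232.7]
ee_rot: [-180.0, 0.0, 70.6]
force: [-0.1, -0.1, -0.3]
gripper_width: 45.5
gripper_force: 0.0
```

```bash
cat > lidw.py <<'E'
from h import *
from workcell import *
s=state();f=grab_frame("wrist");cv2.imwrite("pics/w1.png",f["image"])
print(s["time_s"],s["ee_pos"],s["ee_rot"],s["gripper_width"])
q=blobs(mask(f["image"],(0,150,60),(6,255,255)))
for c in q[:2]:
    b=cv2.boxPoints(cv2.minAreaRect(c));print(cv2.contourArea(c),[(x.round(),plane(*wray(f,s,*x),109)[:2].round(1)) for x in b])
goto(s,(435,-80,106),70.7)
E
python3 lidw.py
```

```text
2.15 [434.54060289 -79.38457476 232.65499047] [-1.79990857e+02  5.39693537e-03  7.05688306e+01] 45.46879314627687
134.5 [(array([631., 296.], dtype=float32), array([ 759.6, -255.9])), (array([639., 296.], dtype=float32), array([ 775.1, -262.7])), (array([639., 322.], dtype=float32), array([ 780.1, -302.1])), (array([631., 322.], dtype=float32), array([ 763.7, -294.2]))]
turn [-0.01  0.01 -0.13] shift now-axes [ -0.4   0.7 126.7] shift goal-axes [ -0.4   0.6 126.7]
```

View pics/w1.png

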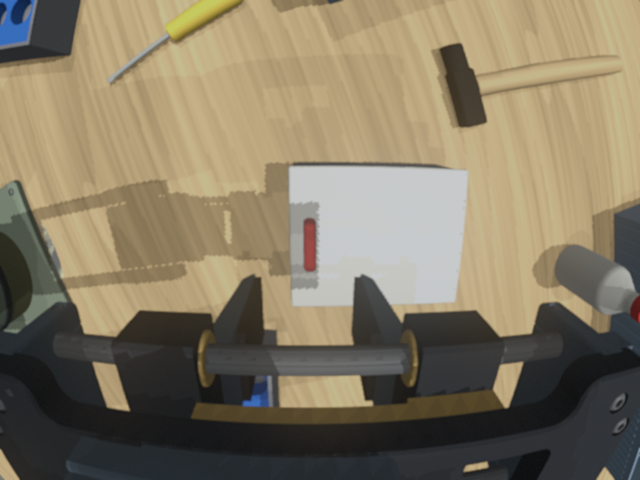

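The wrist view shows the lid with its red bar at (310,245), the bar upright in the image, so it's aligned with the fingers. The bottle is at (600,280) and the mallet at (465,85), both well clear.

```bash
python3 - <<'E'
from h import *
from workcell import *
s=state();f=grab_frame("wrist")
im=f["image"][200:300,290:340]
c=blobs(mask(im,(0,90,40),(10,255,255)))[0];r=cv2.minAreaRect(c)
b=cv2.boxPoints(r)+[290,200]
P=np.array([plane(*wray(f,s,*x),109)[:2] for x in b]);print(r,P.round(1),P.mean(0))
hull=blobs(mask(f["image"][150:310,280:480],(0,0,140),(180,40,255)))[0]
L=cv2.approxPolyDP(cv2.convexHull(hull),5,True)[:,0]+[280,150]
print([(x,plane(*wray(f,s,*x),85)[:2].round(1)) for x in L])
goto(s,(*P.mean(0),106),70.7)
E
```

```text
((19.0, 44.5), (51.0, 10.0), 90.0) [[439.7 -58. ]
 [446.8 -60.6]
 [433.3 -99.6]
 [425.8 -96.9]] [436.40751037 -78.77475888]
[(array([467, 170]), array([583.8, -67.3])), (array([453, 302]), array([ 543.4, -183.4])), (array([292, 305]), array([ 401.2, -133.3])), (array([290, 166]), array([441.8, -18. ]))]
turn [-0.01  0.   -0.1 ] shift now-axes [  1.2   1.6 126.7] shift goal-axes [  1.2   1.5 126.7]
```

>>> step_arm:
  steps:
    - [0, 0, 0, 1, 1.2, 40, 0.5]
    - [0, 0, 0, 0, 0, 40, 0.5]
    - [0, 0, 0, 0, 0, 30, 0.5]
    - [0, 0, 0, 0, 0, 15, 0.5]
    - [0, 0, 0, 0, 0, 0, 0.5]
    - [0, 0, 0, 0, 0, 0, 0]
    - [0, 0, 0, 0, 0, 0, 0]
    - [0, 0, 0, 0, 0, 0, 0]
  force: 30

```text
time_s: 3.25
ee_pos: [436.5, -78.9, 108.4]
ee_rot: [179.9, -0.0, 70.7]
force: [-0.3, -0.6, 0.3]
gripper_width: 18.3
gripper_force: 0.0
```

>>> step_arm:
  steps:
    - [0, 0, 0, 0, 0, 0, 0]
    - [0, 0, 0, 0, 0, 0, 0]
    - [2, 0, 0, 0, 1, -4.6, 0]
    - [2, 0, 0, 0, 1, -4.6, 0]
    - [2, 0, 0, 0, 1, -4.6, 0]
    - [2, 0, 0, 0, 1, -4.6, 0]
    - [2, 0, 0, 0, 1, -4.6, 0]
    - [0, 0, 0, 0, 0, 0, 0]

```text
time_s: 4.25
ee_pos: [443.3, -81.4, 130.3]
ee_rot: [-170.1, 0.0, 70.7]
force: [1.7, -0.8, -0.5]
gripper_width: 10.0
gripper_force: 30.0
```

```bash
python3 - <<'E'
from h import *
from workcell import *
f=grab_frame("side");g=grab_frame("scene")
cv2.imwrite("pics/t1.png",np.hstack([cv2.resize(f["image"][170:310,290:420],(400,430),interpolation=3),cv2.resize(g["image"][170:310,220:350],(400,430),interpolation=3)]))
E
```

```text
(no output)
```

View pics/t1.png

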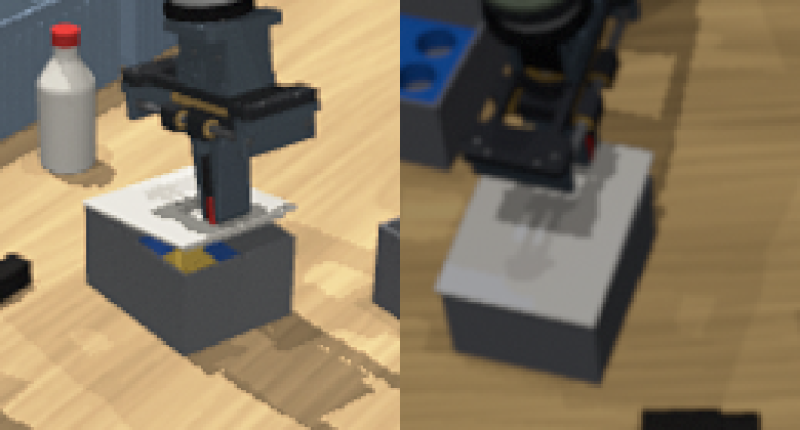

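The side view shows the lid pinched and tipped up at its front, with the yellow plug visible through the gap. Its back edge is still on the tub. Next I lift, level and carry it right.

>>> step_arm:
  steps:
    - [0, 0, 0, 0, -5, -30, 0]
    - [0, 0, 0, 0, -5, -30, 0]
    - [-5, 0, 0, 0, 0, 0, 0]
    - [-5, 0, 0, 0, 0, 0, 0]
    - [0, 0, 0, -43, 20, 0, 0]
    - [0, 0, 0, -43, 20, 0, 0]
    - [0, 0, 0, -43, 20, 0, 0]
    - [0, 0, 0, -43, 21, 0, 0]

```text
time_s: 5.35
ee_pos: [461.4, -271.0, 190.4]
ee_rot: [-179.9, -0.0, 70.7]
force: [0.4, -0.0, -1.6]
gripper_width: 9.6
gripper_force: 30.0
```

>>> step_arm:
  steps:
    - [0, 0, 0, 0, 0, 50, 0]
    - [0, 0, 0, 0, 0, 50, 0]
    - [0, 0, 0, 0, 0, 30, 0]
    - [0, 0, 0, 0, 0, 15, 0]
    - [0, 0, 0, 0, 0, 5, 0]
    - [0, 0, 0, 0, 0, 0, 0]
    - [0, 0, 0, 0, 0, 0, 0]
    - [0, 0, 0, 0, 0, 0, 0]

```text
time_s: 6.35
ee_pos: [463.0, -270.6, 42.0]
ee_rot: [179.9, 0.0, 70.7]
force: [0.0, -0.2, -2.1]
gripper_width: 10.2
gripper_force: 30.0
```

>>> step_arm:
  steps:
    - [0, 0, 0, 0, 0, 3, 0]
    - [0, 0, 0, 0, 0, 2, 0]
    - [0, 0, 0, 0, 0, 1, 0]
    - [0, 0, 0, 0, 0, 1, 0]
    - [0, 0, 0, 0, 0, 0.5, 0]
    - [0, 0, 0, 0, 0, 0, 0]
    - [0, 0, 0, 0, 0, 0, 0]
    - [0, 0, 0, 0, 0, 0, 0]

```text
time_s: 7.35
ee_pos: [462.5, -270.3, 34.1]
ee_rot: [180.0, 0.0, 70.7]
force: [-2.7, 1.1, 5.6]
gripper_width: 9.8
gripper_force: 30.0
```

>>> step_arm:
  steps:
    - [0, 0, 0, 0, 0, -0.3, 0]
    - [0, 0, 0, 0, 0, 0, 0.5]
    - [0, 0, 0, 0, 0, 0, 0.5]
    - [0, 0, 0, 0, 0, 0, 0.5]
    - [0, 0, 0, 0, 0, 0, 0.5]
    - [0, 0, 0, 0, 0, 0, 0.5]
    - [0, 0, 0, 0, 0, -15, 0.5]
    - [0, 0, 0, 0, 0, -30, 0.5]

```text
time_s: 8.35
ee_pos: [461.9, -270.0, 79.3]
ee_rot: [-179.9, -0.0, 70.7]
force: [0.6, -0.8, -0.3]
gripper_width: 46.2
gripper_force: 0.0
```

>>> step_arm:
  steps:
    - [0, 0, 0, 0, 0, -50, 0.5]
    - [0, 0, 0, 0, 0, -50, 0.5]
    - [0, 0, 0, 0, 0, -50, 0.5]
    - [0, 0, 0, 43, 0, 0, 0.5]
    - [0, 0, 0, 43, 0, 0, 0.5]
    - [0, 0, 0, 43, 0, 0, 0.5]
    - [0, 0, 0, 43, 0, 0, 0.5]
    - [0, 0, 0, 0, 0, 0, 0.5]

```text
time_s: 9.35
ee_pos: [519.9, -105.8, 230.0]
ee_rot: [179.9, -0.0, 70.9]
force: [-0.1, -0.8, -0.6]
gripper_width: 45.4
gripper_force: 0.0
```

```bash
python3 - <<'E'
from h import *
from workcell import *
s=state();fs={n:grab_frame(n) for n in("wrist","scene")};pickle.dump((s,fs),open("f2.pkl","wb"))
print(s["time_s"],s["ee_pos"],s["ee_rot"])
a=fs["wrist"]["image"]
cv2.imwrite("pics/w2.png",np.hstack([cv2.resize(a,(480,360)),cv2.resize(fs["scene"]["image"][170:320,180:313],(319,360),interpolation=3)]))
for q in blobs(mask(a,(20,100,50),(35,255,255)),100)[:4]:
    m=cv2.moments(q);print(cv2.contourArea(q),m["m10"]/m["m00"],m["m01"]/m["m00"])
E
```

```text
9.35 [ 519.8778896  -105.77494911  229.98835876] [ 1.79922457e+02 -2.92963783e-02  7.09382042e+01]
2473.5 433.8628124789434 406.85775891112456
2124.0 278.37594161958566 229.155131826742
1608.5 126.19624909335819 25.31882706455289
1521.0 243.77218934911244 413.6528599605523
```

View pics/w2.png

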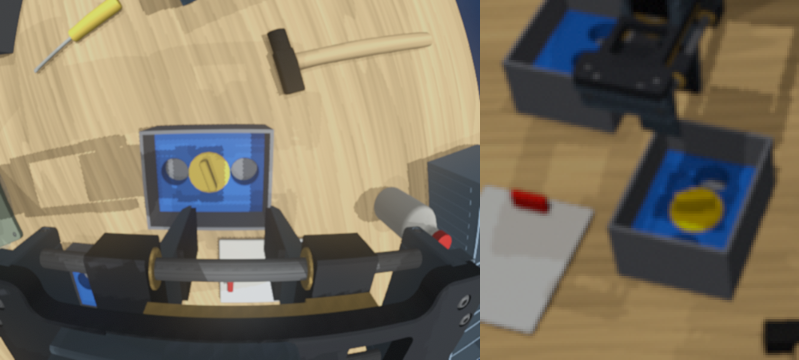

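The tub is open with the plug on the blue insert at wrist pixel (278,229), wing running diagonally. The lid lies flat on the bench, grip up, at the right of the scene crop.

```bash
python3 - <<'E'
from h import *
s,fs=pickle.load(open("f2.pkl","rb"));f=fs["wrist"];a=f["image"]
q=[c for c in blobs(mask(a,(20,100,50),(35,255,255)),100) if cv2.pointPolygonTest(c,(278,229),False)>0][0]
e=cv2.fitEllipse(q);print(e,plane(*wray(f,s,*e[0]),36))
c=a[195:265,245:315];cv2.imwrite("pics/c2.png",cv2.resize(c,(560,560),interpolation=2))
v=cv2.cvtColor(c,cv2.COLOR_BGR2HSV)[...,2]
print(v[5:65:3,5:65:3])
E
```

```text
((278.37017822265625, 229.15248107910156), (51.52607345581055, 52.562313079833984), 108.65677642822266) [ 492.74383181 -100.34995069   36.        ]
[[152 149 149 148 148 147 148 148 148 148 149 149 149 149 149 150 185 201
  201 200]
 [154 148 148 148 148 148 137 123 145 161 157 139 120 138 147 167 195 201
  201 200]
 [160 151 148 148 142 149 184 190 191 189 194 189 193 175 132 141 183 200
  200 200]
 [161 158 152 135 178 195 197 186 182 182 189 196 193 185 182 167 182 204
  202 201]
 [160 160 152 180 195 196 187 152 141 173 184 196 195 187 188 186 173 200
  209 208]
 [160 157 177 196 196 192 145 154 141 135 182 194 195 195 195 195 197 188
  205 208]
 [160 140 196 195 195 181 184 191 172 116 177 188 195 195 195 195 196 213
  183 209]
 [150 169 196 195 195 180 187 194 186 133 157 184 195 195 195 195 196 216
  188 203]
 [125 190 195 195 195 193 179 193 193 160 128 181 194 195 195 195 197 214
  210 174]
 [119 192 194 194 195 195 175 191 194 180 122 173 188 195 195 195 198 217
  213 152]
 [117 192 194 194 194 194 186 183 194 190 145 145 182 195 195 194 195 213
  215 147]
 [109 191 194 194 194 194 193 174 192 194 171 120 179 192 194 194 196 217
  213 170]
 [135 181 194 194 194 194 194 179 188 193 186 127 163 187 194 194 194 213
  212 198]
 [156 143 195 194 194 194 194 190 180 192 192 158 137 182 193 194 196 217
  188 208]
 [159 156 190 194 194 193 194 194 174 191 192 180 122 176 191 194 194 212
  193 208]
 [159 159 140 193 194 194 194 193 184 185 193 189 141 164 193 194 196 186
  207 208]
 [158 159 160 146 194 194 194 194 193 175 191 192 168 160 194 195 165 207
  208 208]
 [158 158 159 159 138 186 195 194 195 177 188 192 182 179 191 158 191 207
  208 207]
 [158 159 159 159 160 155 146 172 178 177 174 176 163 153 151 160 204 207
  207 207]
 [159 158 159 159 159 157 142 138 137 131 128 136 138 145 159 159 189 207
  207 206]]
```

View pics/c2.png

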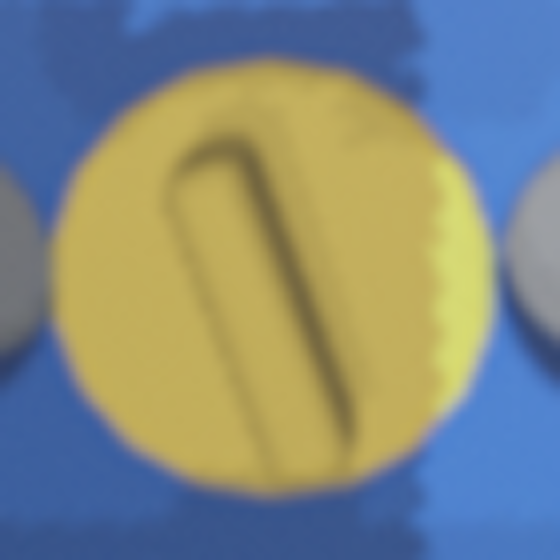

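The crop shows the wing as a bar from about (205,160) to (310,475), so full-image (270.6,215) to (283.7,254).

```bash
python3 - <<'E'
from h import *
s,fs=pickle.load(open("f2.pkl","rb"));f=fs["wrist"]
w=lambda x,y:plane(*wray(f,s,245+x/8,195+y/8),58)[:2]
for a,b in(((165,195),(270,478)),((245,150),(350,430)),((202,150),(312,478))):
    p,q=w(*a),w(*b);d=q-p;print(p.round(1),q.round(1),"len",np.hypot(*d).round(1),"ang",np.degrees(np.arctan2(d[1],d[0])).round(1))
A=fs["scene"]; print("lid",[plane(*ray(A,180+x*133/319,170+y*150/360),11)[:2].round(0) for x,y in((0,187),(114,210),(52,333))])
E
```

```text
[488.5 -83.4] [ 488.1 -118.5] len 35.2 ang -90.7
[498.8 -81.6] [ 498.8 -116.1] len 34.6 ang -90.1
[494.3 -80. ] [ 492.7 -120.1] len 40.2 ang -92.3
lid [array([ 430., -329.]), array([ 469., -207.]), array([ 613., -257.])]
```

>>> step_arm:
  steps:
    - [0, 0, 0, -3.5, -27, 0, 0.38]
    - [0, 0, -9.3, 0, 0, 0, 0.38]
    - [0, 0, -9.3, 0, 0, 0, 0.38]
    - [0, 0, 0, 0, 0, 50, 0.38]
    - [0, 0, 0, 0, 0, 50, 0.38]
    - [0, 0, 0, 0, 0, 30, 0.38]
    - [0, 0, 0, 0, 0, 0, 0.38]
    - [0, 0, 0, 0, 0, 0, 0.38]
  force: 30

```text
time_s: 10.45
ee_pos: [493.6, -103.3, 100.4]
ee_rot: [179.9, 0.0, 89.3]
force: [0.4, 0.7, 0.4]
gripper_width: 34.8
gripper_force: 0.0
```

```bash
python3 - <<'E'
from h import *
from workcell import *
s=state();f=grab_frame("wrist");a=f["image"]
print(s["time_s"],s["ee_pos"],s["ee_rot"])
cv2.imwrite("pics/w3.png",a[100:400,170:470])
goto(s,(493.3,-100.2,57.5),89.5)
E
```

```text
10.45 [ 493.57971258 -103.34209787  100.36251127] [1.79855428e+02 4.56607809e-02 8.92514088e+01]
turn [ 0.14  0.05 -0.25] shift now-axes [ 3.2 -0.4 42.9] shift goal-axes [ 3.1 -0.3 42.9]
```

View pics/w3.png

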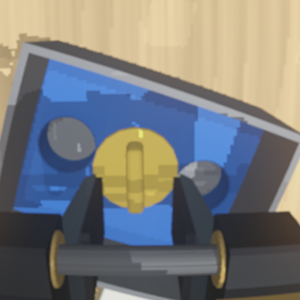

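The fingers straddle the plug, with the wing upright at crop (136,175), aligned with the fingers.

>>> step_arm:
  steps:
    - [0, 0, 0, 3, 0, 25, 0.38]
    - [0, 0, 0, 0, 0, 12, 0.38]
    - [0, 0, 0, 0, 0, 5.5, 0.38]
    - [0, 0, 0, 0, 0, 0, 0.38]
    - [0, 0, 0, 0, 0, 0, 0]
    - [0, 0, 0, 0, 0, 0, 0]
    - [0, 0, 0, 0, 0, 0, 0]
    - [0, 0, 0, 0, 0, 0, 0]
  force: 40

```text
time_s: 11.5
ee_pos: [492.8, -99.4, 56.7]
ee_rot: [180.0, 0.0, 89.3]
force: [-0.3, -1.0, 1.7]
gripper_width: 9.7
gripper_force: 40.0
```

>>> step_arm:
  steps:
    - [0, 0, 0, 0, 0, -25, 0]
    - [0, 0, 0, 0, 0, -60, 0]
    - [0, 0, 0, 0, 0, -60, 0]
    - [0, 0, 0, 0, 0, -60, 0]
    - [0, 0, -10.7, 0, 0, -8, 0]
    - [0, 0, -10.7, 0, 0, 0, 0]
    - [0, 0, -10.7, 0, 0, 0, 0]
    - [0, 0, -10.7, 0, 0, 0, 0]

```text
time_s: 12.5
ee_pos: [492.4, -99.3, 269.2]
ee_rot: [-180.0, -0.0, 132.5]
force: [-0.2, 0.3, -0.8]
gripper_width: 9.6
gripper_force: 40.0
```

>>> step_arm:
  steps:
    - [0, 0, -10.7, 0, 0, 0, 0]
    - [0, 0, -10.7, 0, 0, 0, 0]
    - [0, 0, -10.7, 0, 0, 0, 0]
    - [0, 0, -10.7, 0, 0, 0, 0]
    - [0, 0, -10.7, 0, 0, 0, 0]
    - [0, 0, 0, -21.5, 43.5, 0, 0]
    - [0, 0, 0, -21.5, 43.5, 0, 0]
    - [0, 0, 0, -21.5, 43.5, 0, 0]

```text
time_s: 13.5
ee_pos: [544.3, 38.1, 269.1]
ee_rot: [-180.0, -0.0, -174.4]
force: [0.2, -0.3, -1.5]
gripper_width: 9.9
gripper_force: 40.0
```

>>> step_arm:
  steps:
    - [0, 0, 0, -21.5, 43.5, 0, 0]
    - [0, 0, 0, -21.5, 43.5, 0, 0]
    - [0, 0, 0, -21.5, 43.5, 0, 0]
    - [0, 0, 0, -21.5, 43.5, 0, 0]
    - [0, 0, 0, -21.5, 43.5, 0, 0]
    - [0, 0, 0, 0, 0, 0, 0]
    - [0, 0, 0, 0, 0, 0, 0]
    - [0, 0, 0, 0, 0, 0, 0]

```text
time_s: 14.5
ee_pos: [629.6, 262.6, 269.6]
ee_rot: [-180.0, -0.0, -174.5]
force: [0.2, 0.3, 0.5]
gripper_width: 9.7
gripper_force: 40.0
```

```bash
python3 - <<'E'
from h import *
from workcell import *
s=state();fs={n:grab_frame(n) for n in("wrist","scene","side")};pickle.dump((s,fs),open("f3.pkl","wb"))
print(s["time_s"],s["ee_pos"],s["ee_rot"],s["gripper_width"])
cv2.imwrite("pics/w4.png",cv2.resize(fs["wrist"]["image"][60:400,100:540],(776,600),interpolation=3))
E
```

```text
14.5 [629.57080099 262.60655943 269.60298285] [-1.79972022e+02 -1.34061169e-02 -1.74452554e+02] 9.741125194349651
```

View pics/w4.png

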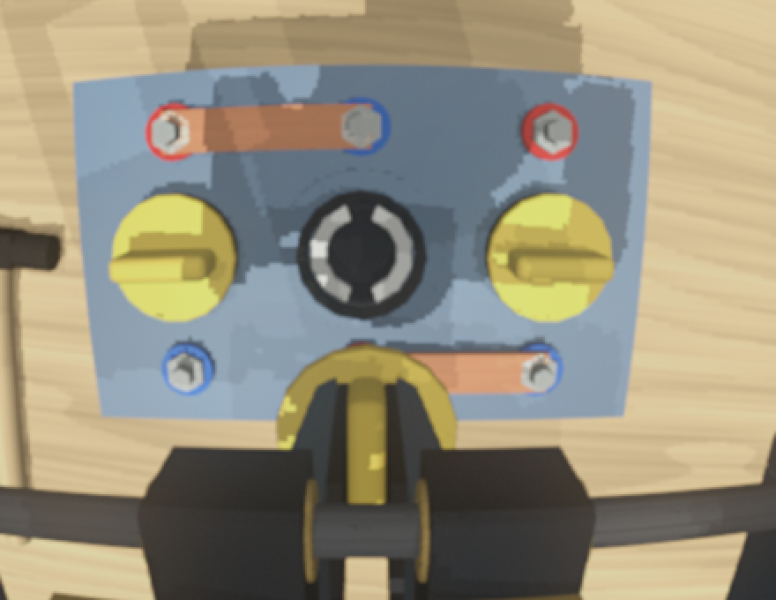

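The wrist view shows the open port at crop (362,255) with its notches at top and bottom of the image, in line with the held wing at (367,430). The fitted plugs are at (173,258) and (550,258).

```bash
python3 - <<'E'
from h import *
s,fs=pickle.load(open("f3.pkl","rb"));f=fs["wrist"];a=f["image"]
hsv=cv2.cvtColor(a,cv2.COLOR_BGR2HSV)
d=cv2.inRange(hsv,(0,0,0),(180,255,65))[160:245,262:348]
e=cv2.fitEllipse(cv2.convexHull(blobs(d)[0]));c=np.array(e[0])+[262,160];print("ring",c,e[1:],plane(*wray(f,s,*c),163))
w=cv2.inRange(hsv,(0,0,105),(180,40,255))[165:240,267:343]
pts=np.vstack(blobs(w,60)[:2]);e=cv2.fitEllipse(cv2.convexHull(pts));cw=np.array(e[0])+[267,165];print("collar",len(blobs(w,60)),cw,e[1:],plane(*wray(f,s,*cw),158))
P=[]
for q in blobs(cv2.inRange(hsv,(20,90,80),(35,255,255))[150:255,140:470],800)[:2]:
    # lower edge/upper arc of the cap: fit ellipse to hull
    e=cv2.fitEllipse(cv2.convexHull(q));cc=np.array(e[0])+[140,150];p=plane(*wray(f,s,*cc),164);print(cc,e[1:],p);P.append(p)
P.sort(key=lambda p:p[1]);dv=P[1]-P[0];print("mid",(P[0]+P[1])/2,"yaw",np.degrees(np.arctan2(dv[1],dv[0]))-90,np.hypot(*dv[:2]))
# held wing check, and port seen from scene/side
p=plane(*wray(f,s,*cw),158)
for n in("scene","side"): print(n,proj(fs[n],p))
goto(s,(*p[:2],215),-174.4)
E
```

```text
ring [304.68826675 203.89058685] ((70.67597198486328, 71.77593231201172), 112.67440032958984) [593.98992885 257.1045287  163.        ]
collar 2 [304.42707062 203.38366699] ((57.23143768310547, 59.10552978515625), 97.25074768066406) [594.53668855 256.92704319 158.        ]
[411.18322754 205.1398735 ] ((71.21504211425781, 71.90840911865234), 29.212738037109375) [586.55153056 333.57205232 164.        ]
[197.98900986 205.1945076 ] ((71.04782104492188, 71.86124420166016), 136.6139678955078) [601.22264011 180.106208   164.        ]
mid [593.88708533 256.83913016 164.        ] yaw 5.460797253661326 154.16551763684907
scene (np.float64(434.7636738229099), np.float64(250.06462240625558))
side (np.float64(226.22650007918088), np.float64(260.33475173061163))
turn [-0.03 -0.01 -0.05] shift now-axes [35.4 -2.2 54.6] shift goal-axes [35.4 -2.2 54.6]
```

```bash
python3 - <<'E'
from h import *
from scipy.optimize import least_squares
s,fs=pickle.load(open("f3.pkl","rb"));f=fs["wrist"];a=f["image"]
m=mask(a,(20,90,60),(35,255,255))
y0=235;q=[c for c in blobs(m,300) if cv2.boundingRect(c)[1]>240][0][:,0]
print(cv2.boundingRect(q))
top=np.array([(u,q[q[:,0]==u,1].min()) for u in range(q[:,0].min()+3,q[:,0].max()-2)])
top=top[top[:,1]<305]
for dz in(21,27):
    P=np.array([plane(*wray(f,s,*t),s["ee_pos"][2]-dz)[:2] for t in top])
    r=least_squares(lambda c:np.hypot(*(P-c).T)-27,s["ee_pos"][:2],loss="soft_l1")
    print(dz,len(P),r.x,r.cost,rot(s["ee_rot"]).inv().apply([*(r.x-s["ee_pos"][:2]),0]))
E
```

```text
(122, 396, 316, 29)Traceback (most recent call last):
  File "<stdin>", line 11, in <module>
    return func(*args, **kwargs)
    vector_fun = VectorFunction(
        fun_wrapped,
    ...<6 lines>...
        workers=workers
    )
    self._update_fun()
    ~~~~~~~~~~~~~~~~^^
    self.f = self.fun_wrapped(xp_copy(self.x))
             ~~~~~~~~~~~~~~~~^^^^^^^^^^^^^^^^^
    return np.atleast_1d(self.fun(x))
                         ~~~~~~~~^^^
    return self.f(x, *self.args, **self.kwargs)
           ~~~~~~^^^^^^^^^^^^^^^^^^^^^^^^^^^^^^
  File "<stdin>", line 11, in <lambda>
ValueError: operands could not be broadcast together with shapes (0,) (2,)
```

```bash
python3 - <<'E'
from h import *
from scipy.optimize import least_squares
s,fs=pickle.load(open("f3.pkl","rb"));f=fs["wrist"];a=f["image"]
m=mask(a,(21,80,50),(35,255,255));R=m[252:312,250:366]
top=np.array([(u+250,252+np.argmax(R[:,u]>0)) for u in range(R.shape[1]) if R[:,u].any()])
top=top[(top[:,0]>262)&(top[:,0]<354)];print(top[::10].tolist())
for dz in(21,27):
    P=np.array([plane(*wray(f,s,*t),s["ee_pos"][2]-dz)[:2] for t in top])
    r=least_squares(lambda c:np.hypot(*(P-c).T)-27,s["ee_pos"][:2],loss="soft_l1",f_scale=.5)
    print(dz,r.x,r.cost,rot(s["ee_rot"]).inv().apply([*(r.x-s["ee_pos"][:2]),0]))
E
```

```text
[[263, 280], [273, 269], [283, 263], [293, 259], [303, 257], [313, 257], [323, 258], [333, 263], [343, 270], [353, 282]]
21 [631.51467161 262.81134199] 4.323204178764558 [-1.95456275e+00  1.59092604e-02 -4.65098947e-04]
27 [633.37190459 262.98529944] 2.461784103373196 [-3.81991377e+00  9.51305110e-03 -8.98432178e-04]
```

>>> step_arm:
  steps:
    - [0, 0, 0, 19, -1, 0, 0]
    - [0, 0, 0, 18, -1, 0, 0]
    - [0, 0, 0, 0, 0, 35, 0]
    - [0, 0, 0, 0, 0, 19, 0]
    - [0, 0, 0, 0, 0, 0, 0]
    - [0, 0, 0, 0, 0, 0, 0]
    - [0, 0, 0, 0, 0, 0, 0]
    - [0, 0, 0, 0, 0, 0, 0]

```text
time_s: 15.65
ee_pos: [593.5, 258.3, 216.2]
ee_rot: [180.0, 0.1, -174.4]
force: [-0.1, -1.5, -0.3]
gripper_width: 9.7
gripper_force: 40.0
```

```bash
python3 - <<'E'
from h import *
from workcell import *
s=state();fs={n:grab_frame(n) for n in("wrist","scene","side")};pickle.dump((s,fs),open("f4.pkl","wb"))
print(s["time_s"],s["ee_pos"],s["ee_rot"],s["gripper_width"])
s0,f0=pickle.load(open("f0.pkl","rb"))
# differential check: blob column extents of caps; fitted caps at z 158..164, held at TCP-27..-21
pa,pb=np.array([601.5,179.4,161]),np.array([586.5,334.4,161])
for n,rg in(("scene",(375,170,505,295)),("side",(165,170,290,305))):
    x0,y0,x1,y1=rg;m=mask(fs[n]["image"][y0:y1,x0:x1],(20,110,60),(36,255,255))
    for q in blobs(m,60):
        x,y,w,h=cv2.boundingRect(q);print(n,"bbox",x+x0,y+y0,x+x0+w,y+y0+h,"mid",x+x0+w/2)
    print(" predicted fitted",proj(fs[n],pa),proj(fs[n],pb),"held if centred at TCP",proj(fs[n],s["ee_pos"]-[0,0,24]))
    for ax in np.eye(3)[:2]: print("  px per 10mm",(np.array(proj(fs[n],pa+10*ax))-proj(fs[n],pa)).round(2))
out=[cv2.resize(fs["scene"]["image"][190:290,385:485],(400,400),interpolation=3),cv2.resize(fs["side"]["image"][200:300,175:275],(400,400),interpolation=3)]
cv2.imwrite("pics/s4.png",np.hstack(out))
E
```

```text
15.65 [593.54705271 258.27786626 216.22884889] [ 1.79980794e+02  7.95062403e-02 -1.74391725e+02] 9.73208878637243
scene bbox 387 243 413 265 mid 400.0
scene bbox 458 234 485 255 mid 471.5
scene bbox 426 232 453 252 mid 439.5
 predicted fitted (np.float64(398.94570207774547), np.float64(253.72415252320934)) (np.float64(470.4281427810603), np.float64(244.28977305770968)) held if centred at TCP (np.float64(438.2880206265047), np.float64(239.2149531550982))
  px per 10mm [0.85 3.79]
  px per 10mm [ 4.76 -0.25]
side bbox 213 232 259 258 mid 236.0
side bbox 191 262 216 284 mid 203.5
 predicted fitted (np.float64(247.45153724640986), np.float64(244.7848461480185)) (np.float64(203.08445710521795), np.float64(275.1589125196219)) held if centred at TCP (np.float64(224.73467748931313), np.float64(247.71487694296144))
  px per 10mm [-3.05 -1.22]
  px per 10mm [-2.92  1.68]
```

View pics/s4.png

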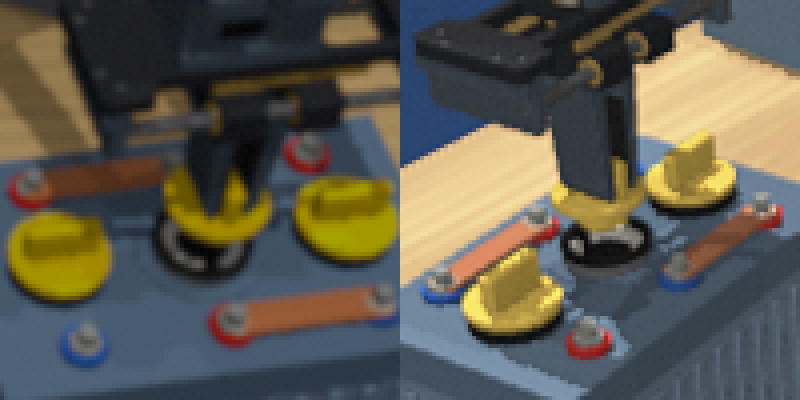

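The views show the held plug above the port, with its cap at scene (439,242) and side (224.5,246). Measured against the fitted caps, it sits about 1.4 mm too far in +x and +y. I'll correct that and lower into the bore.

>>> step_arm:
  steps:
    - [0, 0, 0, 1.5, -1.3, 0, 0]
    - [0, 0, 0, 0, 0, 0, 0]
    - [0, 0, 0, 0, 0, 5, 0]
    - [0, 0, 0, 0, 0, 3, 0]
    - [0, 0, 0, 0, 0, 3, 0]
    - [0, 0, 0, 0, 0, 2, 0]
    - [0, 0, 0, 0, 0, 0, 0]
    - [0, 0, 0, 0, 0, 0, 0]

```text
time_s: 16.8
ee_pos: [591.9, 256.8, 202.6]
ee_rot: [-180.0, 0.0, -174.4]
force: [0.1, -0.2, -0.5]
gripper_width: 10.0
gripper_force: 40.0
```

>>> step_arm:
  steps:
    - [0, 0, 0, 0, 0, 2, 0]
    - [0, 0, 0, 0, 0, 2, 0]
    - [0, 0, 0, 0, 0, 2, 0]
    - [0, 0, 0, 0, 0, 2, 0]
    - [0, 0, 0, 0, 0, 0, 0]
    - [0, 0, 0, 0, 0, 0, 0]
    - [0, 0, 0, 0, 0, 0, 0]
    - [0, 0, 0, 0, 0, 0, 0]

```text
time_s: 17.8
ee_pos: [591.9, 256.7, 194.5]
ee_rot: [-180.0, 0.0, -174.4]
force: [-0.1, -0.8, 0.4]
gripper_width: 9.9
gripper_force: 40.0
```

No contact force, and the lugs are already below the collar top. I continue onto the seal.

>>> step_arm:
  steps:
    - [0, 0, 0, 0, 0, 2, 0]
    - [0, 0, 0, 0, 0, 2, 0]
    - [0, 0, 0, 0, 0, 2, 0]
    - [0, 0, 0, 0, 0, 0, 0]
    - [0, 0, 0, 0, 0, 0, 0]
    - [0, 0, 0, 0, 0, 0, 0]
    - [0, 0, 0, 0, 0, 0, 0]
    - [0, 0, 0, 0, 0, 0, 0]
  force: 55

```text
time_s: 18.8
ee_pos: [591.8, 256.7, 188.6]
ee_rot: [-180.0, 0.0, -174.4]
force: [-1.3, -1.2, 4.9]
gripper_width: 9.9
gripper_force: 55.0
```

>>> step_arm:
  steps:
    - [0, 0, 0, 0, 0, 1, 0]
    - [0, 0, 0, 0, 0, 1, 0]
    - [0, 0, 0, 0, 0, 0.5, 0]
    - [0, 0, 0, 0, 0, 0.5, 0]
    - [0, 0, 0, 0, 0, 0, 0]
    - [0, 0, 0, 0, 0, 0, 0]
    - [0, 0, 0, 0, 0, 0, 0]
    - [0, 0, 0, 0, 0, 0, 0]

```text
time_s: 19.8
ee_pos: [591.8, 256.8, 186.5]
ee_rot: [180.0, 0.0, -174.4]
force: [-2.6, -0.3, 8.8]
gripper_width: 9.7
gripper_force: 55.0
```

>>> step_arm:
  steps:
    - [0, 0, 0, 0, 0, 1, 0]
    - [0, 0, 0, 0, 0, 1, 0]
    - [0, 0, 0, 0, 0, 0.5, 0]
    - [0, 0, 0, 0, 0, 0.5, 0]
    - [0, 0, 0, 0, 0, 0, 0]
    - [0, 0, 0, 0, 0, 0, 0]
    - [0, 0, 0, 0, 0, 0, 0]
    - [0, 0, 0, 0, 0, 0, 0]

```text
time_s: 20.8
ee_pos: [591.8, 256.7, 184.7]
ee_rot: [180.0, 0.1, -174.4]
force: [-5.3, -1.8, 13.9]
gripper_width: 9.6
gripper_force: 55.0
```

>>> step_arm:
  steps:
    - [0, 0, 0, 0, 0, 0.5, 0]
    - [0, 0, 0, 0, 0, 0.5, 0]
    - [0, 0, 0, 0, 0, 0.5, 0]
    - [0, 0, 0, 0, 0, 0.5, 0]
    - [0, 0, 0, 0, 0, 0, 0]
    - [0, 0, 0, 0, 0, 0, 0]
    - [0, 0, 0, 0, 0, 0, 0]
    - [0, 0, 0, 0, 0, 0, 0]

```text
time_s: 21.8
ee_pos: [591.8, 256.7, 184.7]
ee_rot: [180.0, 0.2, -174.4]
force: [-6.8, -2.3, 21.9]
gripper_width: 9.6
gripper_force: 55.0
```

Cap home: z has stopped moving and the force is 22 N. Next is the quarter turn clockwise about the plug's axis, which lies 2 mm along -x of the tool.

>>> step_arm:
  steps:
    - [0, 0, 5, 0, 0.2, 0, 0]
    - [0, 0, 10, 0, 0.37, 0, 0]
    - [0, 0, 10, 0, 0.37, 0, 0]
    - [0, 0, 10, 0, 0.37, 0, 0]
    - [0, 0, 0, 0, 0, 0, 0]
    - [0, 0, 0, 0, 0, 0, 0]
    - [0, 0, 0, 0, 0, 0, 0]
    - [0, 0, 0, 0, 0, 0, 0]

```text
time_s: 22.8
ee_pos: [594.4, 258.2, 184.8]
ee_rot: [179.7, 0.4, 150.6]
force: [-0.6, -2.5, 18.9]
gripper_width: 9.7
gripper_force: 55.0
```

>>> step_arm:
  steps:
    - [0, 0, 10, 0, 0.37, 0, 0]
    - [0, 0, 10, 0, 0.37, 0, 0]
    - [0, 0, 10, 0, 0.37, 0, 0]
    - [0, 0, 0, 0, 0, 0, 0]
    - [0, 0, 0, 0, 0, 0, 0]
    - [0, 0, 0, 0, 0, 0, 0]
    - [0, 0, 0, 0, 0, 0, 0]
    - [0, 0, 0, 0, 0, 0, 0]

```text
time_s: 23.8
ee_pos: [595.0, 259.0, 184.8]
ee_rot: [179.6, 0.1, 120.6]
force: [-1.1, -2.1, 18.9]
gripper_width: 10.0
gripper_force: 55.0
```

>>> step_arm:
  steps:
    - [0, 0, 10, 0, 0.37, 0, 0]
    - [0, 0, 10, 0, 0.37, 0, 0]
    - [0, 0, 5, 0, 0.2, 0, 0]
    - [0, 0, 0, 0, 0, 0, 0]
    - [0, 0, 0, 0, 0, 0, 0]
    - [0, 0, 0, 0, 0, 0, 0]
    - [0, 0, 0, 0, 0, 0, 0]
    - [0, 0, 0, 0, 0, 0, 0]

```text
time_s: 24.8
ee_pos: [595.4, 259.4, 184.7]
ee_rot: [179.6, -0.1, 95.6]
force: [-2.6, -1.7, 18.7]
gripper_width: 9.6
gripper_force: 55.0
```

```bash
python3 - <<'E'
from h import *
from workcell import *
s=state();print(s["time_s"],s["ee_pos"],s["ee_rot"],s["force"],s["torque"],s["gripper_width"],s["gripper_force"])
fs={n:grab_frame(n) for n in("wrist","scene","side")};pickle.dump((s,fs),open("f5.pkl","wb"))
for n,rg in(("scene",(375,170,505,295)),("side",(165,170,290,305))):
    x0,y0,x1,y1=rg;m=mask(fs[n]["image"][y0:y1,x0:x1],(20,110,60),(36,255,255))
    for q in blobs(m,20):
        x,y,w,h=cv2.boundingRect(q);print(n,"bbox",x+x0,y+y0,x+x0+w,y+y0+h,"mid",x+x0+w/2)
    for p in((601.5,179.4,161),(594,257,161),(586.5,334.4,161)):print(np.round(proj(fs[n],p),1))
E
```

```text
24.8 [595.43143542 259.37573063 184.74177044] [ 1.79589779e+02 -5.57580644e-02  9.56062485e+01] [-2.60631723 -1.66153337 18.66342289] [-0.62243839  0.51951982 -0.06034073] 9.607364907850634 55.04362642765045
scene bbox 387 243 413 265 mid 400.0
scene bbox 423 242 446 261 mid 434.5
scene bbox 468 245 485 255 mid 476.5
[398.9 253.7]
[435. 249.]
[470.4 244.3]
side bbox 191 261 216 284 mid 203.5
side bbox 237 236 259 252 mid 248.0
side bbox 214 252 238 268 mid 226.0
[247.5 244.8]
[226.3 259.3]
[203.1 275.2]
```

```bash
python3 -c "
from workcell import *
print(job_done())"
```

```text
the job is handed in; nothing more can be done
None
```

I handed the job in at about 25 s with the lid laid flat on the bench and the plug fully down on the collar and turned a quarter turn, wing in line with the other two and still gripped and pressed with about 19 N; the hand-in gave no verdict.

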